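Slide the lure carriage under the curing lamp

TASK

On the lamp-curing rig, use your fingertips to press the carriage's lock button down and, keeping it down, push the carriage along its rail under the lamp arch until it is right up against the end stop. Then let the button spring up so that the carriage is locked there, and take your hand away. Grasp and lift nothing, never force the carriage, and leave the other things on the bench where they are.

Things in the scene. Friction and masses are not known exactly. Their poses are not given: they have to be found in the camera images.
- slide_rig: lamp-curing rig fixed to the bench: aluminium base plate 380 x 134 x 8 mm with a straight rail along x, a carriage on it, an end stop and a lamp arch near the +x end. Origin: on the bench, under the rail's centre line; +x is the way the carriage slides to the end stop, z is up. With the carriage at the stop, its button stands straight above this origin
- lamp_arch (a point): centre of the top of the grey lamp head that bridges the rail, 100 mm above the bench (fins on it to 103 mm), 108 mm along +x from slide_rig's origin; the head is 74 mm along the rail and 130 mm across. The dark steel end stop block, 52 mm high, stands just beyond it. With the carriage at the stop the pressed button's edge is still 53 mm short of the lamp head. Same axes as slide_rig
- carriage (a joint): carriage position along the rail, m: 0 far from the stop, 0.130 at the end stop; starts at 0 to 0.045. 180 x 90 mm: low rear step (top 30 mm above the bench) with the lock button, then a raised grey part (top 56 mm) with a wooden lure fixed in it. Button up: locked by a toothed rack (notches 10 mm apart, 4 mm play; the last one within 1 mm of the stop). Button down: slides with about 2 N, stays where left
- lock_button (a joint): how far the lock button is pressed, m: 0 when up (carriage locked), 0.006 fully down; the carriage is free beyond about 0.004. Spring: 4 N at the start of the stroke, 7 N fully down; let go, it springs up by itself, and the carriage locks again in the next notch. It rides on the carriage
- button_top (a point): centre of the top face of the lock button, a flat black rectangular key 36 mm along the rail by 40 mm across, standing 10 mm proud of the carriage's rear step: top face 40 mm above the bench when up, 34 mm fully down. Same axes as slide_rig; x points to the end stop
- push_wall (a point): on the upright grey wall right in front of the button (rear face of the carriage's raised part), 22 mm from the button's centre towards the stop, 48 mm above the bench. 90 mm wide, its top 56 mm above the bench, 22 mm over the pressed button: a fingertip that holds the button down can push the carriage along against it. Same axes as slide_rig
- line_spool: bystander: grey line spool standing on its flange, 58 mm across, 36 mm high; origin on its underside, near its middle
- paint_jar: bystander: small screw-top paint jar, 42 mm across, 50 mm high; origin on its underside, near its middle
- lure_blank: bystander: loose unpainted wooden lure blank lying on the bench, 110 mm long, 22 mm thick; origin on its underside, near its middle
- screwdriver: bystander: screwdriver lying on the bench, 160 mm long; origin on its underside, near its middle
- hook_box: bystander: flat grey hook box, 90 x 55 x 22 mm; origin on its underside, near its middle
- sinker: bystander: cone-shaped sinker weight, 34 mm across, 38 mm high; origin on its underside, near its middle
- glue_bottle: bystander: small glue bottle, 36 mm across, 85 mm high; origin on its underside, near its middle

How it is judged:
By the outcome, as a careful person would: the job done as asked, in the order asked, and still so for the second after the job is handed in, with the robot touching nothing.
It also fails if it takes over 38 s, if anything falls off the work surface, if the arm or the gripper's body presses on something with over 40 N, if the wrist force passes 120 N, or if a joint passes its speed limit or range.

ROBOT

A 7-joint arm with a two-finger parallel gripper is mounted at the origin on the work surface. World frame = base frame: x ahead of the robot, y to its left, z up, the work surface at z = 0. Lengths are in m, angles in rad, forces in N, time in s.
With the tool pointing down it reaches from about 0.425 to 0.925 m from the base axis. Payload 6.8 kg.
Tool frame: the origin (TCP) lies midway between the tips of the shut fingers; the grasp point (between the pads) lies 19 mm behind it (r.grip_point_offset is the distance from the TCP to the grasp point, in m); z points along the fingers, y is the direction in which the jaws open and shut (so a half turn about z gives the same grasp; the last joint's range is limited). The gripper opens to 85 mm and grips with 20 to 120 N. Pads are 22 mm wide; open, the fingers measure 114 mm over their backs; the gripper's body (76 mm by 85 mm) begins 54 mm behind the grasp point. The pads swing forward as they close: fully open they stand 13 mm farther back than shut.
Start: joints at [1.088, 0.477, 0.022, 1.555, -0.011, 1.109, -0.083], TCP at [0.247, -0.628, 0.231] pointing down, gripper open.
Joint ranges: [-2.96, 2.96], [-0.34, 2.1], [-1.41, 1.46], [0.24, 2.44], [-1.37, 4.51], [0.17, 1.92], [-2.96, 2.96]. Speed limits (rad/s): [2.39, 2.39, 3.14, 3.14, 3.14, 3.14, 3.14].

INTERFACE

Orientations are given as a rotation vector (axis times angle).
In Python, from bench import r, grab_frame, camera_params gives the robot as it stands.
- The arm moves only by the tool carry_out, never from a script. Its argument "motion" is text: rows parted by semicolons, each of 5 numbers parted by spaces: the closure, from 0 (fully open) to 1 (shut), then the shift along the tool's x, y, z in mm, then the turn about the tool's z in rad. In form: fingers dx dy dz twist; .... A call has exactly 8 rows; each row shifts and turns the commanded pose from where the row before left it, along the tool's axes as they then stand; what a row does not reach is not made up. A row lasts 1/8 s, in which the tool goes at most 62.5 mm and 10.7 degrees, less where a joint would pass 70% of its speed; a pose out of reach is approached as far as the arm can. A call with a gripper value outside its range is refused whole. The fingers move at their own pace and stop on an object; "newtons" is the grip in N (left out, the last holds). Time passes only in rows, so rows that do not move let the fingers close, or fill a call up. It gives the time, the measured TCP pose, the force and the opening at its end, in the units of the state.
- r.get_obs(): the state, without advancing time (a new reading comes with each control period).
- grab_frame(name): name is "scene" or "side" or "wrist"; returns the picture (384x512x3 uint8, red, green, blue); there is no depth.
- camera_params(name): a dict with "fx", "fy", "cx", "cy" (pixels), "eye" and "attitude" of the camera in the world. Camera axes: x right, y down, z forward; pixel columns grow to the right and rows downward; lengths in m; the calibration is good to about 2 mm. A picture is of the moment at which its call begins: read the wrist's pose just before it. camera_params takes no time and is no camera call; for the wrist camera it gives the pose at the moment of the call.
- r.hand_in(): hands the job in, once; it reports no verdict.
The state is a dict: "clock": time; "joints": joint angles; "qvel": joint speeds; "tau": joint torques, N m; "tcp_pos": TCP position; "orientation": TCP orientation; "contact_force": force on the tool from outside, world axes, zero at the start; "moment": the same for the moment, N m; "grip_width": finger opening in m.
Only numpy, scipy, OpenCV 4.12 (cv2) and the standard library are available. Lean on these libraries where they do the work, as an engineer would, in place of code of your own. Each camera call takes 0.05 s, during which the arm holds its last target.

## Working session

There is one attempt and no reset: what is moved stays moved. The work goes in short steps, Python scripts to look and compute and a tool call to move; the robot and the scene stay as the last step left them, time stands still between calls to the robot, and variables do not carry over. Pictures are saved under pics/ and viewed, and the job is handed in when it is done.

Besides the shell and the picture viewer there is one more tool, called as name(argument=value, ...) on one line, values as JSON. carry_out: Moves the arm, as the interface text tells. Its arguments: {"type":"object","properties":{"motion":{"type":"string"},"newtons":{"type":"number"}},"required":["motion"]}

```bash
mkdir -p pics; ls; python3 - <<'E'
from bench import r, grab_frame, camera_params
import cv2
o=r.get_obs();print(o)
for n in("scene","side","wrist"):
    p=camera_params(n);print(n,p)
    cv2.imwrite(f"pics/{n}0.png",cv2.cvtColor(grab_frame(n),cv2.COLOR_RGB2BGR))
E
```

```text
pics
{'clock': 0.0, 'joints': array([ 1.08790304,  0.47778428,  0.0223357 ,  1.55646463, -0.01146128,
        1.10929782, -0.08306204]), 'qvel': array([-0.00047391,  0.00139973, -0.00100003,  0.00114079, -0.00124749,
        0.00310135,  0.00019027]), 'tau': array([-1.70664640e-03, -5.96440065e+01,  1.60794385e+00, -2.81187469e+01,
        1.26394123e-02,  9.33362375e-03,  3.44274497e-05]), 'tcp_pos': array([ 0.24686272, -0.62759655,  0.2303307 ]), 'orientation': array([-3.08484357e+00, -5.85081058e-01,  7.91174961e-04]), 'contact_force': array([-0.06392203, -0.12418167,  0.79268617]), 'moment': array([-0.02345403, -0.01662154,  0.02887797]), 'grip_width': 0.08554586894013154}
scene {'fx': 429.02375119758347, 'fy': 429.02375119758347, 'cx': 254.4705021040491, 'cy': 185.4045725707231, 'eye': array([1.3030209 , 0.36503304, 0.65425781]), 'attitude': array([-1.39240687, -2.00735883,  1.00341245])}
side {'fx': 473.9501088079792, 'fy': 473.9501088079792, 'cx': 255.00879772605532, 'cy': 198.10031478753697, 'eye': array([0.39126903, 0.83448065, 0.51690542]), 'attitude': array([-0.36272251,  2.57290883, -1.50034349])}
wrist {'fx': 316.8992608748827, 'fy': 316.8992608748827, 'cx': 257.57847505215057, 'cy': 192.2124735245393, 'eye': array([ 0.30851379, -0.60420346,  0.37292706]), 'attitude': array([ 2.41157889, -1.64259204, -0.21802033])}
```

View pics/scene0.png

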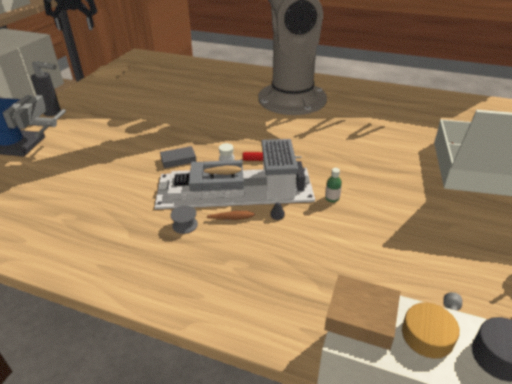

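View pics/side0.png

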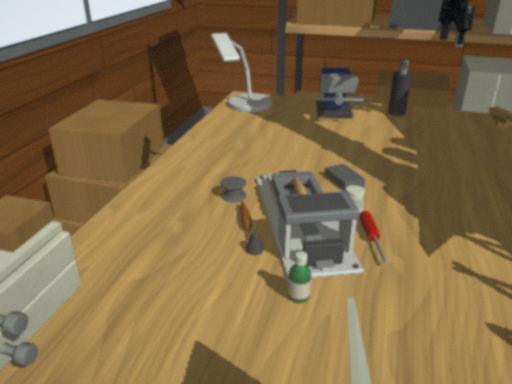

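View pics/wrist0.png

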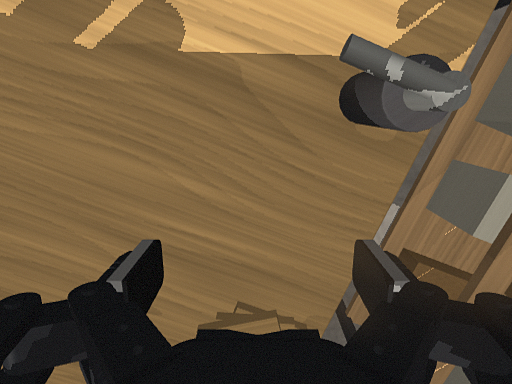

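The scene view shows the rig at about (235,180), with the black button near (182,180) and the lamp arch at (280,160). The side view shows the arch in front with the button hidden behind it. I'll zoom in next.

```bash
cat > h.py <<'E'
import numpy as np
from scipy.spatial.transform import Rotation as R
def cast(p,uv,z):
    d=R.from_rotvec(p['attitude']).apply([(uv[0]-p['cx'])/p['fx'],(uv[1]-p['cy'])/p['fy'],1.])
    e=np.array(p['eye']); return e+d*(z-e[2])/d[2]
def proj(p,X):
    c=R.from_rotvec(p['attitude']).inv().apply(np.array(X)-p['eye'])
    return np.array([p['cx']+p['fx']*c[0]/c[2],p['cy']+p['fy']*c[1]/c[2]])
E
python3 - <<'E'
import cv2
from bench import camera_params
from h import *
a=cv2.imread('pics/scene0.png')[130:240,145:350];cv2.imwrite('pics/sc.png',cv2.resize(a,None,fx=3.9,fy=3.9,interpolation=cv2.INTER_CUBIC))
a=cv2.imread('pics/side0.png')[155:305,210:400];cv2.imwrite('pics/si.png',cv2.resize(a,None,fx=4,fy=4,interpolation=cv2.INTER_CUBIC))
p=camera_params('scene')
print(cast(p,(182,180),.04),cast(p,(280,160),.1))
E
```

```text
[ 0.59212951 -0.09955979  0.04      ] [0.51537145 0.12176539 0.1       ]
```

View pics/sc.png

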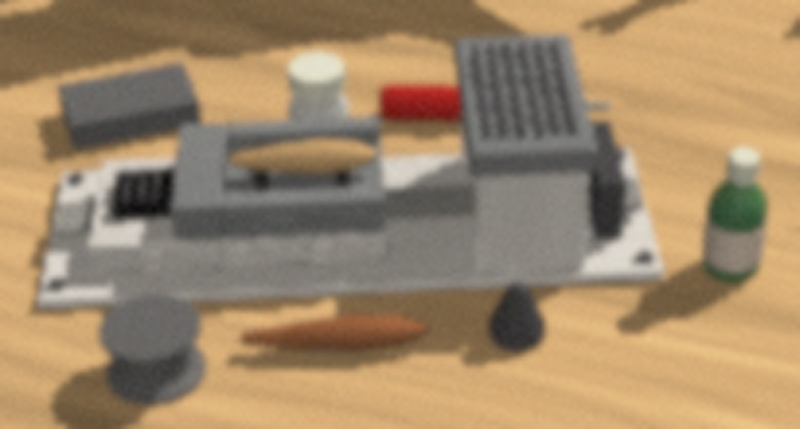

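View pics/si.png

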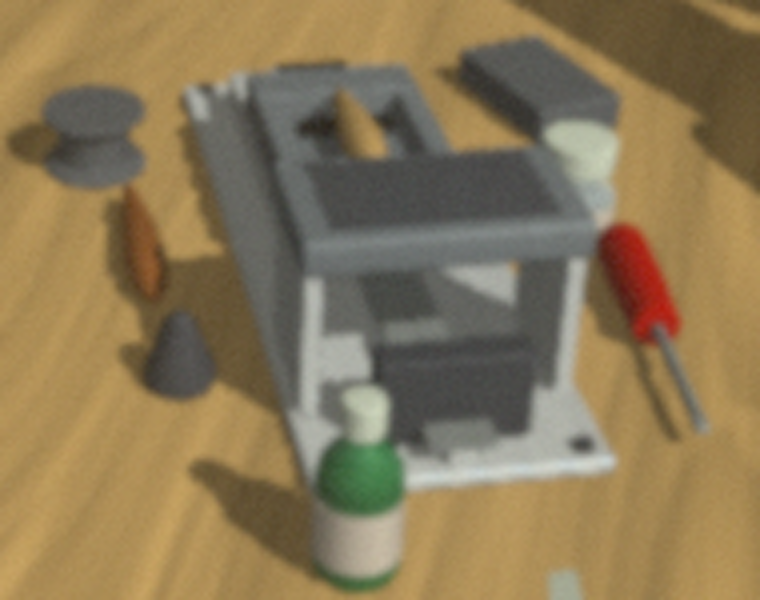

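```bash
python3 - <<'E'
from bench import camera_params
from h import *
p=camera_params('scene');s=camera_params('side')
S=lambda u,v:(u/3.9+145,v/3.9+130)
Q=lambda u,v:(u/4+210,v/4+155)
for n,uv,z in[('nl',(38,294),.008),('nr',(661,271),.008),('fl',(65,172),.008),('fr',(632,150),.008),
 ('L',(458,38),.1),('L',(570,37),.1),('L',(592,153),.1),('L',(472,156),.1),
 ('bt',(118,172),.04),('bt',(110,214),.04),('bt',(174,172),.04),('bt',(172,214),.04),
 ('wl',(180,127),.056),('wl',(175,211),.056),('fr',(382,127),.056),('fr',(385,208),.056)]:
    print(n,cast(p,S(*uv),z))
print('side')
for n,uv,z in[('nr',(615,460),.008),('L',(285,165),.1),('L',(312,243),.1),('L',(598,225),.1),('L',(545,148),.1),('wl',(250,72),.056),('wr',(408,68),.056),('pl',(188,92),.008)]:
    print(n,cast(s,Q(*uv),z))
E
```

```text
nl [ 0.66596807 -0.13594266  0.008     ]
nr [0.51629513 0.21055092 0.008     ]
fl [ 0.55037941 -0.18563909  0.008     ]
fr [0.3982243  0.16011837 0.008     ]
L [0.44489662 0.05302933 0.1       ]
L [0.41973747 0.11946649 0.1       ]
L [0.53772069 0.1685531  0.1       ]
L [0.56396207 0.10485281 0.1       ]
bt [ 0.57622688 -0.12687597  0.04      ]
bt [ 0.61650965 -0.10989782  0.04      ]
bt [ 0.56417544 -0.09363894  0.04      ]
bt [ 0.60357997 -0.07432735  0.04      ]
wl [ 0.53844344 -0.10101051  0.056     ]
wl [ 0.61856062 -0.06258602  0.056     ]
fr [0.49474066 0.01986506 0.056     ]
fr [0.57320871 0.0535686  0.056     ]
side
nr [0.39115793 0.15981521 0.008     ]
L [0.55177737 0.10692691 0.1       ]
L [0.52551239 0.16890796 0.1       ]
L [0.41170899 0.12102936 0.1       ]
L [0.44126329 0.05866304 0.1       ]
wl [ 0.61089798 -0.06550767  0.056     ]
wr [ 0.52905391 -0.09410476  0.056     ]
pl [ 0.6623964  -0.12354532  0.008     ]
```

Rig yaw comes out at about 113.5°, with the button near (0.59, -0.10). The tool's jaw axis is already almost along the rail. I'll move over there at height for a wrist view, closing the fingers on the way.

carry_out(motion="1 20 -17 0 0; 1 31 -26 0 0; 1 31 -26 0 0; 1 31 -26 0 0; 1 31 -26 0 0; 1 31 -26 0 0; 1 31 -26 0 0; 1 31 -26 0 0", newtons=60)

```text
clock: 1.15
tcp_pos: [0.3952, -0.3549, 0.2312]
orientation: [-3.086, -0.585, 0.0]
contact_force: [-0.3, -0.4, 0.6]
grip_width: 0.0004
```

carry_out(motion="1 31 -26 0 0; 1 31 -26 0 0; 1 31 -26 0 0; 1 31 -26 0 0; 1 31 -26 0 0; 1 31 -26 0 0; 1 15 -12 0 0; 1 0 0 0 0")

```text
clock: 2.15
tcp_pos: [0.5208, -0.1247, 0.2311]
orientation: [-3.085, -0.59, 0.0]
contact_force: [0.5, -0.1, 0.6]
grip_width: -0.0
```

```bash
python3 - <<'E'
from bench import r, grab_frame, camera_params
from h import *
import cv2,pickle
o=r.get_obs();print(o['clock'],o['tcp_pos'],o['contact_force'],o['grip_width'],o['joints'])
M=R.from_rotvec(o['orientation']).as_matrix();print(M)
p=camera_params('wrist');pickle.dump(p,open('w1.pkl','wb'))
f=grab_frame('wrist')[:,:,::-1]
cv2.imwrite("pics/w1.png",f);cv2.imwrite("pics/w1b.png",cv2.resize(f,(768,576)))
print(proj(p,o['tcp_pos']))
E
```

```text
2.15 [ 0.52077541 -0.12469325  0.23111297] [ 0.4549892  -0.06098094  0.55692377] -1.0882162093945054e-05 [ 0.33576429  0.26311709 -0.25768539  1.87491693  0.07751608  1.01342645
 -1.14727236]
[[ 9.29397016e-01  3.69081512e-01 -1.56373214e-04]
 [ 3.69081538e-01 -9.29396837e-01  5.81371923e-04]
 [ 6.92408577e-05 -5.98039797e-04 -9.99999819e-01]]
[256.45185182 247.01745166]
```

View pics/w1b.png

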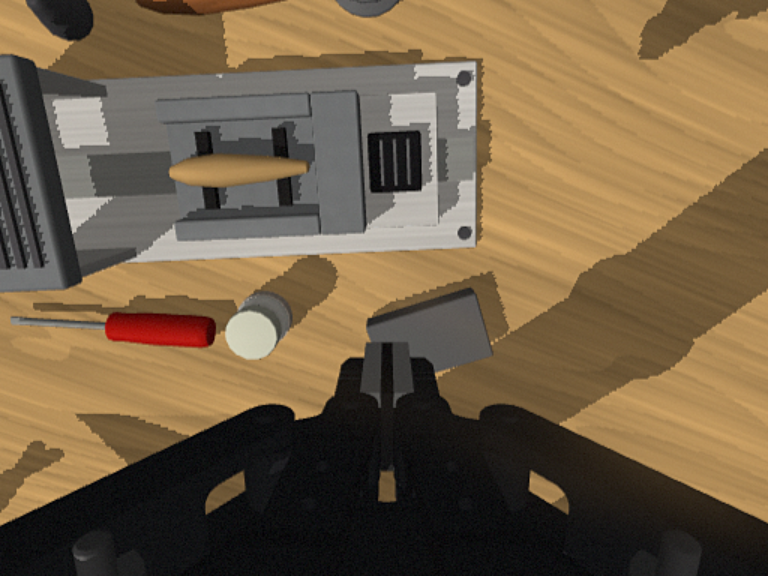

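The wrist view is clear (in the enlarged image): the button spans about (369..420, 131..192), the rear plate corners are at (478,61) and (478,245), and the wall top's rear edge is at x≈360. Next I'll compute the positions.

```bash
python3 - <<'E'
from h import *
import pickle,cv2
p=pickle.load(open('w1.pkl','rb'))
im=cv2.imread('pics/w1.png');g=im.max(2)
m=np.zeros_like(g);m[80:135,238:290]=(g[80:135,238:290]<55)*255
c=max(cv2.findContours(m,cv2.RETR_EXTERNAL,cv2.CHAIN_APPROX_NONE)[0],key=cv2.contourArea)
rc=cv2.minAreaRect(c);B=cv2.boxPoints(rc);print(rc)
W=[cast(p,b,.04) for b in B];print(np.array(W),np.mean(W,0))
bc=np.mean(W,0)
h=lambda u,v,z:cast(p,(u/1.5,v/1.5),z)
a=h(478,61,.008);b=h(478,245,.008);print('rear plate',a,b,np.linalg.norm(a-b))
e=h(160,76,.008);f=h(160,261,.008)
for d in (a-h(250,70,.008),b-h(150,262,.008)): print('ang',np.degrees(np.arctan2(-d[1],-d[0])))
w1=h(359,92,.056);w2=h(366,233,.056);print('wall',w1,w2,np.linalg.norm(w1-w2),(w1+w2)/2, np.degrees(np.arctan2(*(w1-w2)[1::-1]))+90)
E
```

```text
((262.5, 107.0), (40.0, 35.0), 90.0)
[[ 0.59578339 -0.08190502  0.04      ]
 [ 0.60870878 -0.1144634   0.04      ]
 [ 0.57246566 -0.12962628  0.04      ]
 [ 0.55912484 -0.09602456  0.04      ]] [ 0.58402067 -0.10550481  0.04      ]
rear plate [ 0.6693825  -0.13580764  0.008     ] [ 0.54981361 -0.19032366  0.008     ] 0.1314104895736614
ang 113.72909192478481
ang 114.66256940807168
wall [ 0.614455   -0.06970232  0.056     ] [ 0.53375521 -0.10537968  0.056     ] 0.08823451655985576 [ 0.57410511 -0.087541    0.056     ] 113.85020758869736
```

carry_out(motion="1 22 2 0 -0.037; 1 22 1 0 0; 1 21 1 10 0; 1 0 0 50 0; 1 0 0 50 0; 1 0 0 45 0; 1 0 0 11 0; 1 0 0 0 0")

```text
clock: 3.2
tcp_pos: [0.5817, -0.1058, 0.0656]
orientation: [3.075, 0.64, -0.001]
contact_force: [0.8, 1.1, 0.6]
grip_width: 0.0004
```

```bash
python3 - <<'E'
from bench import r, grab_frame, camera_params
from h import *
import cv2,pickle
o=r.get_obs();print(o['clock'],o['tcp_pos'],o['contact_force'],o['joints'])
M=R.from_rotvec(o['orientation']).as_matrix();print(M[:,0],-M[:,1],np.degrees(np.arctan2(-M[1,1],-M[0,1])))
print('to 2mm ahead of button, tool:',M.T@(np.array([.5827,-.1047,.05])-o['tcp_pos']))
cv2.imwrite("pics/w2.png",cv2.resize(grab_frame('wrist')[:,:,::-1],(768,576)))
a=grab_frame('scene')[130:240,145:350,::-1];cv2.imwrite('pics/sc2.png',cv2.resize(a,None,fx=3.9,fy=3.9,interpolation=cv2.INTER_CUBIC))
E
```

```text
3.2 [ 0.5816511  -0.10575095  0.06557601] [0.75918331 1.14078842 0.59670078] [ 0.25144723  0.55425795 -0.23245171  1.8753978   0.18286487  0.73289715
 -1.24411054]
[ 9.16911316e-01  3.99090542e-01 -6.15302180e-04] [-3.99090704e-01  9.16911437e-01 -1.62404223e-04] 113.52134660277271
to 2mm ahead of button, tool: [ 0.00139076 -0.00054755  0.01557507]
```

View pics/w2.png

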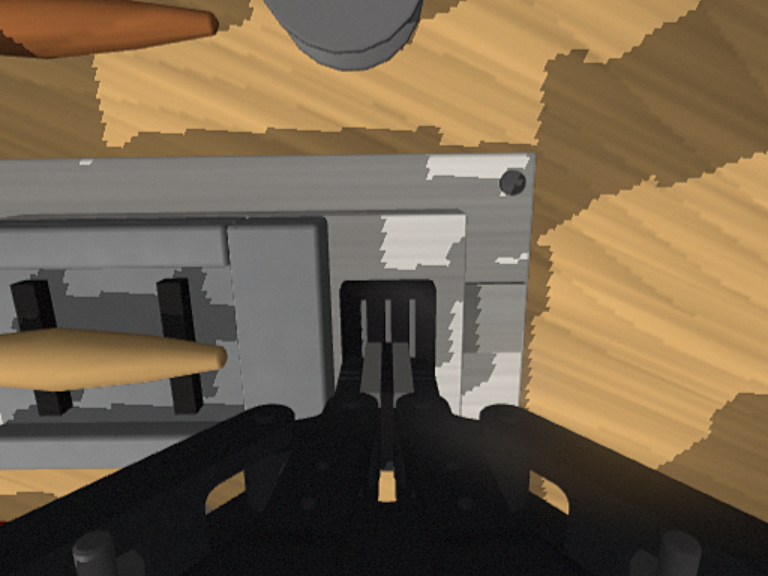

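View pics/sc2.png

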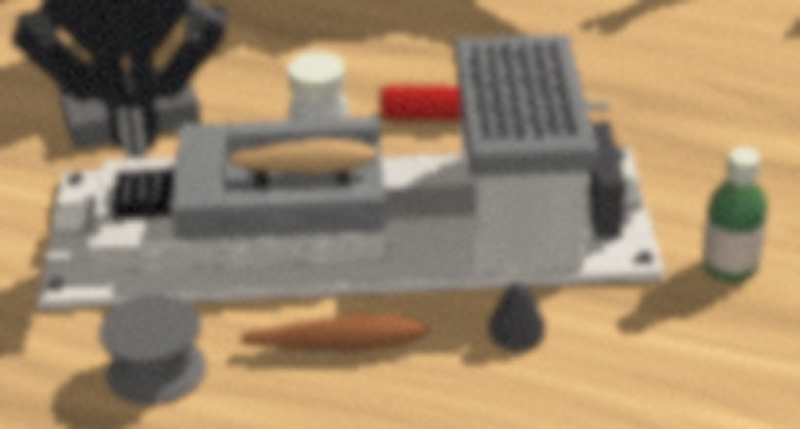

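The tip sits above the button, within about 1.5 mm of the aim point. Now I'll press down gently.

carry_out(motion="1 1 0 12 0; 1 0 0 8 0; 1 0 0 3 0; 1 0 0 2 0; 1 0 0 2 0; 1 0 0 2 0; 1 0 0 1.5 0; 1 0 0 0 0")

```text
clock: 4.3
tcp_pos: [0.5827, -0.1043, 0.0351]
orientation: [3.075, 0.642, -0.0]
contact_force: [-2.3, 0.9, 5.9]
grip_width: 0.0002
```

carry_out(motion="1 0 0 1 0; 1 0 0 1 0; 1 0 0 0 0; 1 0 0 0 0; 1 0 0 0 0; 1 0 0 0 0; 1 0 0 0 0; 1 0 0 0 0")

```text
clock: 5.3
tcp_pos: [0.583, -0.1049, 0.034]
orientation: [3.074, 0.641, 0.001]
contact_force: [-4.2, -1.1, 12.2]
grip_width: -0.0001
```

```bash
python3 - <<'E'
from bench import r, grab_frame
import cv2
o=r.get_obs();print(o['clock'],o['tcp_pos'],o['contact_force'])
cv2.imwrite("pics/w3.png",cv2.resize(grab_frame('wrist')[:,:,::-1],(768,576)))
E
```

```text
5.3 [ 0.583026   -0.10485373  0.03402806] [-4.204444   -1.07073221 12.20834615]
```

View pics/w3.png

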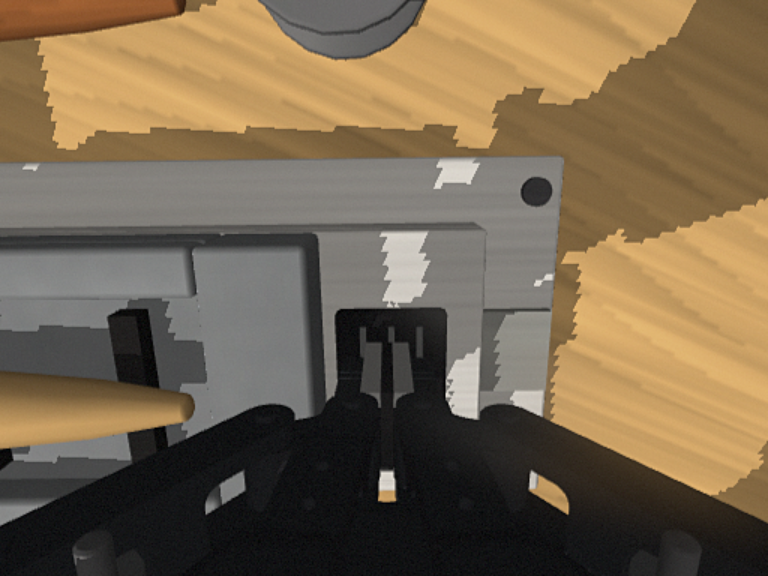

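The button is bottomed at z=34 mm with about 12 N on the tip. Now I'll push along the rail, which is tool −y.

carry_out(motion="1 0 -3 0 0; 1 0 -6 0 0; 1 0 -8 0 0; 1 0 -8 0 0; 1 0 -8 0 0; 1 0 -8 0 0; 1 0 -6 0 0; 1 0 -3 0 0")

```text
clock: 6.35
tcp_pos: [0.5629, -0.0599, 0.034]
orientation: [3.073, 0.64, 0.0]
contact_force: [-4.7, -3.1, 13.4]
grip_width: -0.0003
```

```bash
python3 - <<'E'
from bench import r, grab_frame
import cv2
o=r.get_obs();print(o['clock'],o['tcp_pos'],o['contact_force'])
cv2.imwrite("pics/w4.png",cv2.resize(grab_frame('wrist')[:,:,::-1],(768,576)))
E
```

```text
6.35 [ 0.56286936 -0.0599213   0.03400384] [-4.68551532 -3.08143159 13.41213503]
```

View pics/w4.png

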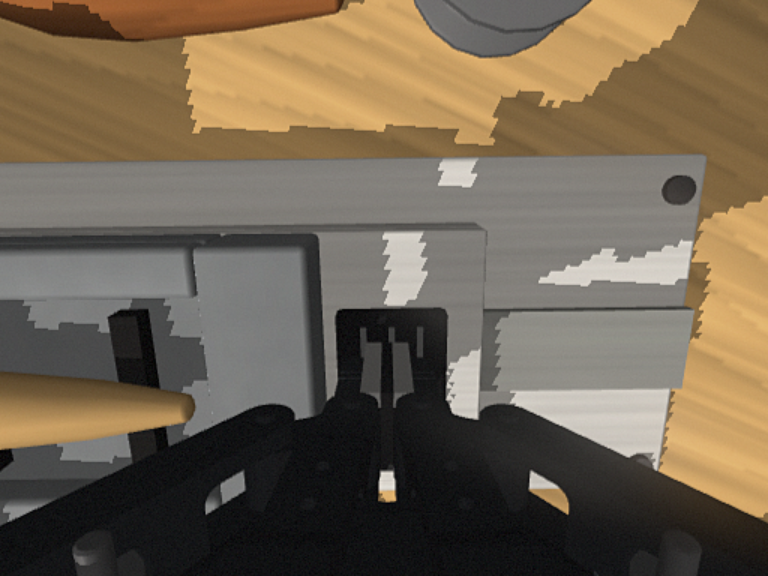

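The carriage rides along with the fingertip by friction: the plate's rear edge has moved away while the button view is unchanged. Moving on.

carry_out(motion="1 0 -5 0 0; 1 0 -9 0 0; 1 0 -10 0 0; 1 0 -10 0 0; 1 0 -10 0 0; 1 0 -9 0 0; 1 0 -6 0 0; 1 0 -3 0 0")

```text
clock: 7.4
tcp_pos: [0.5374, -0.0032, 0.034]
orientation: [3.073, 0.64, -0.002]
contact_force: [-5.2, -4.5, 17.5]
grip_width: 0.0001
```

carry_out(motion="1 0 -2 0 0; 1 0 -1 0 0; 1 0 -1 0 0; 1 0 -1 0 0; 1 0 -1 0 0; 1 0 -1 0 0; 1 0 0 0 0; 1 0 0 0 0")

```text
clock: 8.4
tcp_pos: [0.5347, 0.003, 0.034]
orientation: [3.074, 0.64, -0.002]
contact_force: [-6.2, -4.4, 17.3]
grip_width: -0.0001
```

```bash
python3 - <<'E'
from bench import r, grab_frame
import cv2
import numpy as np
o=r.get_obs();print(o['clock'],o['tcp_pos'],o['contact_force'])
print('travel',(o['tcp_pos'][:2]-[.583,-.1049])@[-.401,.916],'Fx',o['contact_force'][:2]@np.array([-.401,.916]))
cv2.imwrite("pics/w5.png",cv2.resize(grab_frame('wrist')[:,:,::-1],(768,576)))
a=grab_frame('side')[155:305,210:400,::-1];cv2.imwrite('pics/si5.png',cv2.resize(a,None,fx=4,fy=4,interpolation=cv2.INTER_CUBIC))
E
```

```text
8.4 [0.53465431 0.00298549 0.03395137] [-6.15791806 -4.35181167 17.29170454]
travel 0.11820973188357663 Fx -1.5169343501380932
```

View pics/w5.png

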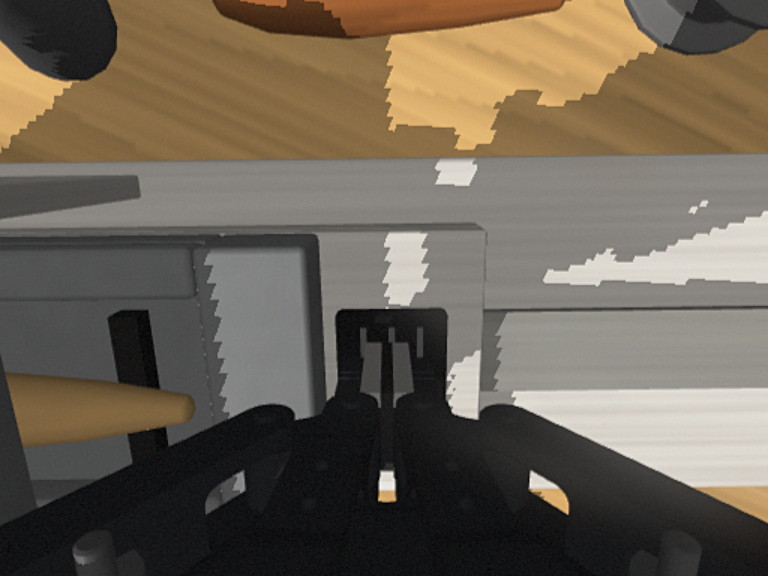

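View pics/si5.png

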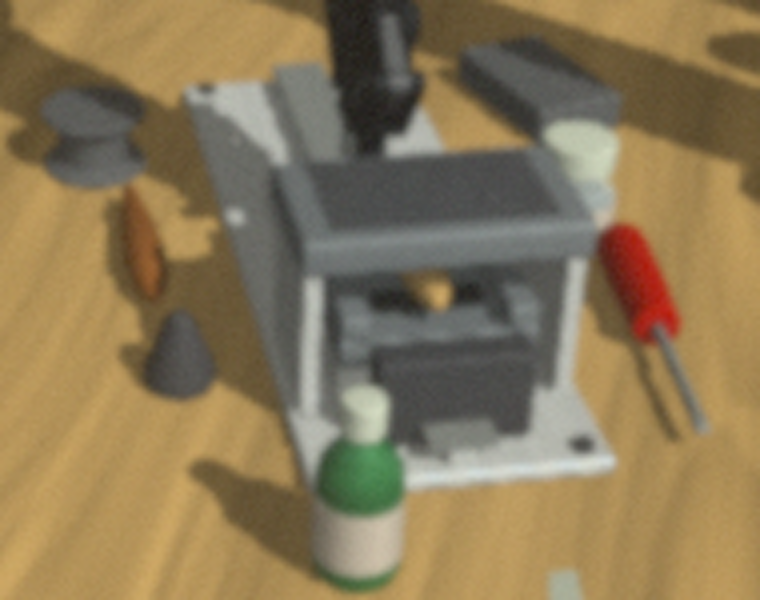

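carry_out(motion="1 0 -1 -0.3 0; 1 0 -1 -0.3 0; 1 0 -1 0 0; 1 0 -1 0 0; 1 0 -1 0 0; 1 0 -1 0 0; 1 0 -1 0 0; 1 0 0 0 0")

```text
clock: 9.5
tcp_pos: [0.5316, 0.0096, 0.034]
orientation: [3.074, 0.64, -0.003]
contact_force: [-4.0, -3.9, 11.9]
grip_width: 0.0002
```

carry_out(motion="1 0 -1 0 0; 1 0 -1 0 0; 1 0 -1 0 0; 1 0 -1 0 0; 1 0 0 0 0; 1 0 0 0 0; 1 0 0 0 0; 1 0 0 0 0")

```text
clock: 10.5
tcp_pos: [0.53, 0.0132, 0.034]
orientation: [3.074, 0.64, -0.003]
contact_force: [-4.5, -4.4, 12.3]
grip_width: 0.0002
```

```bash
python3 - <<'E'
from bench import r, grab_frame
import cv2
import numpy as np
o=r.get_obs();print(o['clock'],o['tcp_pos'],o['contact_force'])
print('travel',(o['tcp_pos'][:2]-[.583,-.1049])@[-.401,.916],'Fx',o['contact_force'][:2]@np.array([-.401,.916]))
cv2.imwrite("pics/w6.png",cv2.resize(grab_frame('wrist')[:,:,::-1],(768,576)))
E
```

```text
10.5 [0.53003522 0.0131566  0.03403783] [-4.47498488 -4.37301964 12.27197944]
travel 0.129378725961675 Fx -2.211217049572268
```

View pics/w6.png

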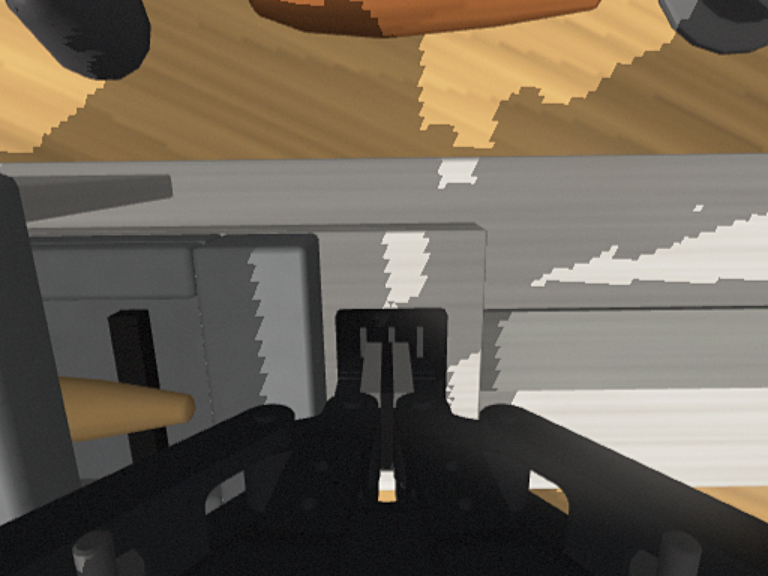

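carry_out(motion="1 0 -1 0 0; 1 0 -1 0 0; 1 0 0 0 0; 1 0 0 0 0; 1 0 0 0 0; 1 0 0 0 0; 1 0 0 0 0; 1 0 0 0 0")

```text
clock: 11.55
tcp_pos: [0.5301, 0.0138, 0.034]
orientation: [3.073, 0.638, -0.001]
contact_force: [-2.0, -6.8, 10.0]
grip_width: 0.0003
```

carry_out(motion="1 0 -1 0 0; 1 0 -1 0 0; 1 0 0 0 0; 1 0 0 0 0; 1 0 0 0 0; 1 0 0 0 0; 1 0 0 0 0; 1 0 0 0 0")

```text
clock: 12.55
tcp_pos: [0.5303, 0.0168, 0.0341]
orientation: [3.074, 0.64, 0.003]
contact_force: [-0.1, -4.7, 6.6]
grip_width: 0.0002
```

```bash
python3 - <<'E'
from bench import r, grab_frame
import cv2
import numpy as np
o=r.get_obs();print(o['clock'],o['tcp_pos'],o['contact_force'])
print('travel',(o['tcp_pos'][:2]-[.583,-.1049])@[-.401,.916],'Fx',o['contact_force'][:2]@np.array([-.401,.916]))
f=grab_frame('wrist')[:,:,::-1]
cv2.imwrite("pics/w7.png",cv2.resize(f,(768,576)))
E
```

```text
12.55 [0.53026476 0.0167919  0.03410162] [-0.08291773 -4.66806213  6.63008264]
travel 0.132616613426085 Fx -4.242694898504393
```

View pics/w7.png

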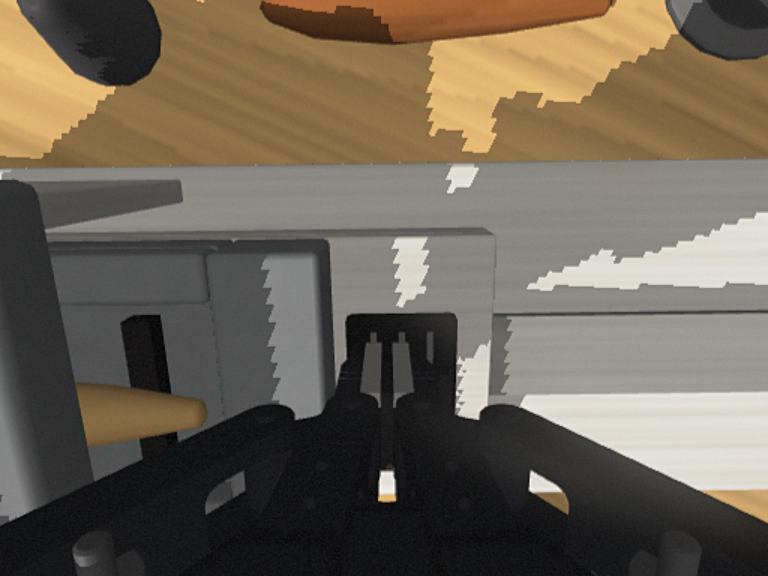

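The carriage has reached the stop. The push force rose to about 7 N at 129–130 mm of travel, then the tip slid on the button, which stays down at z≈34 mm. I'll release straight up.

carry_out(motion="1 0 0 -4 0; 1 0 0 -8 0; 1 0 0 -15 0; 1 0 0 -25 0; 1 0 0 -30 0; 1 0 0 -30 0; 1 0 0 -20 0; 1 0 0 0 0")

```text
clock: 13.6
tcp_pos: [0.5301, 0.019, 0.1675]
orientation: [3.075, 0.643, 0.006]
contact_force: [-0.5, 0.2, 0.0]
grip_width: -0.0003
```

```bash
python3 - <<'E'
from bench import r, grab_frame, camera_params
from h import *
import cv2,pickle
o=r.get_obs();print(o['clock'],o['tcp_pos'],o['contact_force'])
pickle.dump(camera_params('wrist'),open('w8.pkl','wb'))
f=grab_frame('wrist')[:,:,::-1];cv2.imwrite("pics/w8r.png",f)
cv2.imwrite("pics/w8.png",cv2.resize(f,(768,576)))
a=grab_frame('side')[155:305,210:400,::-1];cv2.imwrite('pics/si8.png',cv2.resize(a,None,fx=4,fy=4,interpolation=cv2.INTER_CUBIC))
E
```

```text
13.6 [0.53011568 0.01902788 0.16746903] [-0.45456539  0.19474001  0.02207634]
```

View pics/w8.png

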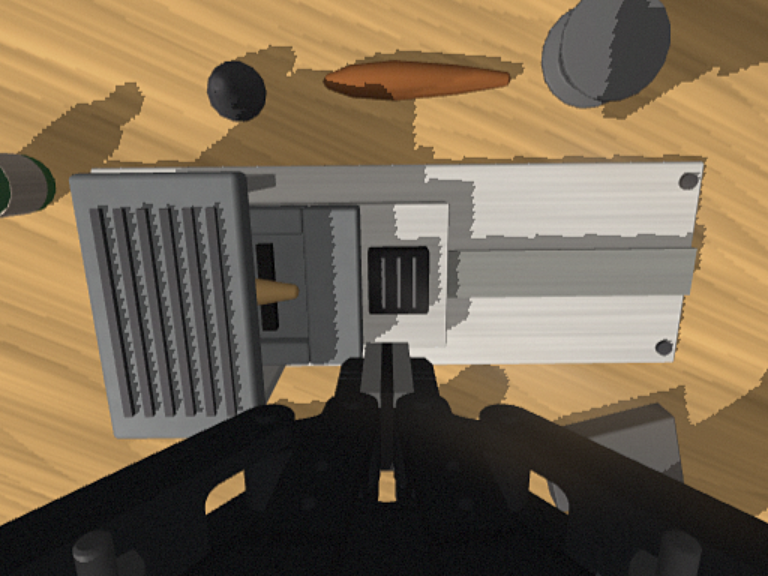

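View pics/si8.png

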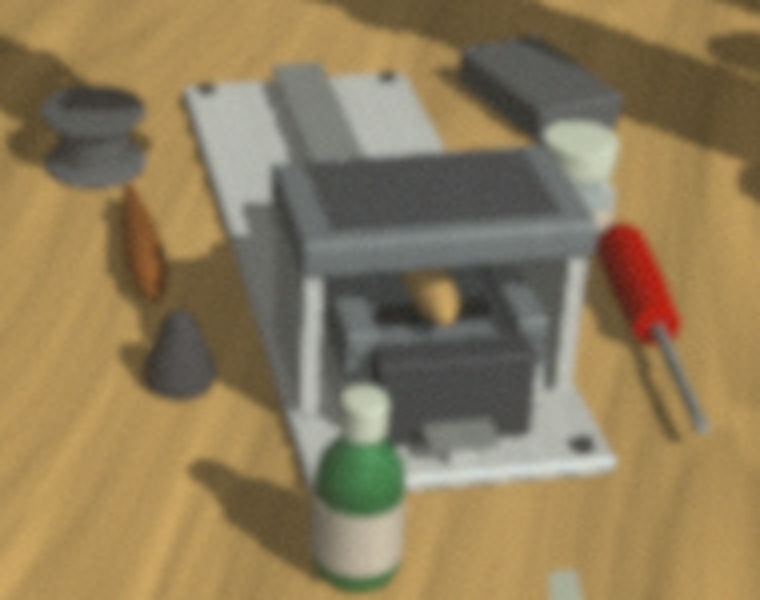

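```bash
python3 - <<'E'
from h import *
import pickle
p=pickle.load(open('w8.pkl','rb'))
h=lambda u,v,z:cast(p,(u/1.5,v/1.5),z)
x=np.array([-.4035,.915,0])
for z in(.034,.04):
    q=[h(*c,z) for c in((369,248),(428,246),(429,313),(371,315))];b=np.mean(q,0)
    print(z,b,'len',(q[0]-q[1])@x,(q[3]-q[2])@x,np.linalg.norm(q[0]-q[3]),np.linalg.norm(q[1]-q[2]))
a=h(706,162,.008);c=h(672,362,.008);m=(a+c)/2;print('rear plate',a,c,np.linalg.norm(a-c),'button from rear',(b-m)@x)
l=(h(245,174,.1)+h(263,408,.1))/2;print('lamp rear edge from button',(l-b)@x,'(expect 71)')
E
```

```text
0.034 [0.53062901 0.01002447 0.034     ] len 0.0346621985290709 0.03536042232694756 0.04135417580840409 0.041290285981736764
0.04 [0.5319216  0.01078154 0.04      ] len 0.033909260354803177 0.034592317216538666 0.04045587336502591 0.04039337136404435
rear plate [ 0.6694868  -0.13543069  0.008     ] [ 0.54772463 -0.18805524  0.008     ] 0.13264754088963532 button from rear 0.1888019640679642
lamp rear edge from button 0.06820634016006775 (expect 71)
```

The checks agree: the button is up (size matches z=40 mm) and sits at the rig origin within about 3 mm. I'll back the hand away further and hand in.

carry_out(motion="1 0 10 -20 0; 1 0 20 -20 0; 1 0 20 -20 0; 1 0 20 -10 0; 1 0 20 0 0; 1 0 10 0 0; 1 0 0 0 0; 1 0 0 0 0")

```text
clock: 14.7
tcp_pos: [0.5687, -0.0722, 0.2348]
orientation: [-3.074, -0.644, 0.002]
contact_force: [-0.3, -0.7, -0.4]
grip_width: 0.0
```

```bash
python3 - <<'E'
from bench import r, grab_frame
import cv2
o=r.get_obs();print(o['clock'],o['tcp_pos'],o['contact_force'])
a=grab_frame('scene')[130:240,145:350,::-1];cv2.imwrite('pics/sc9.png',cv2.resize(a,None,fx=3.9,fy=3.9,interpolation=cv2.INTER_CUBIC))
E
```

```text
14.7 [ 0.56865593 -0.07221604  0.23480928] [-0.31655312 -0.73087871 -0.42855893]
```

View pics/sc9.png

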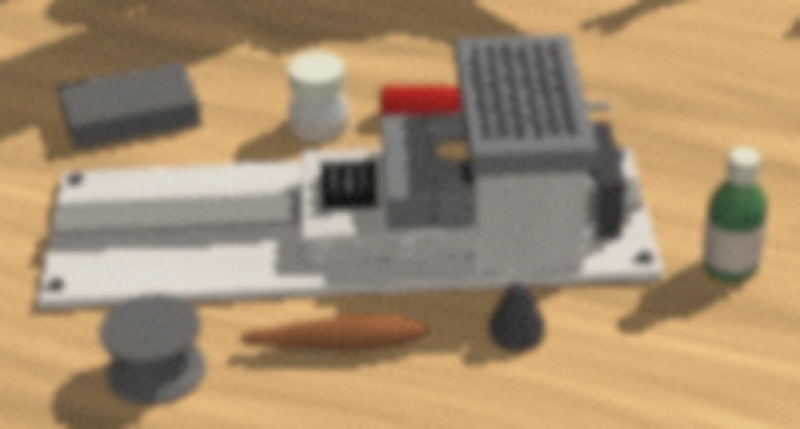

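The carriage is under the arch, the button at (348,184) stands up, and the bystanders are where they were.

```bash
python3 -c "
from bench import r
print(r.hand_in())"
```

```text
the job is handed in; nothing more can be done
None
```

The carriage is at the end stop with its lock button up, and the job is handed in at about 15 s of the 38 s allowed. I pressed the button fully down with the shut fingertips (tip at z = 34 mm) and moved along the rail with it held down. After about 129 mm the stop was felt. I then lifted straight up and moved the hand away.

**Stop contact:** the force against the push rose from about 2 N to 6–7 N at 129–130 mm of travel. The tip then slid a few millimetres on the button. Friction on the button moved the carriage, so I never pushed on the wall in front of it. The largest downward press I read was about 17 N.

**Position:** the wrist view puts the button 189 mm from the plate's rear edge. I expected 190 mm, taking the plate as centred on the rig origin. The lamp head reads 68 mm from the button, where 71 mm was expected. That 3 mm disagreement is about what the image measurement allows.

**Lock and surroundings:** the button's size in the wrist picture fits the up position. I did not tug the carriage to test the lock. The other things show no movement in the scene view, and nothing was touching the hand at the end.

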